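Draw the large set wax block out of its mould and hold it level

TASK

The large wax block on the cold plate has set. Take it by the long sides of its cassette, lift it straight up out of its steel mould without carrying the mould along, and hold it level and still about 10 cm above the mould so that I can take the mould away from under it. Finish while still holding the block there (do not put it down or let go), and leave the mould and everything else where they are.

Things in the scene. Friction and masses are not known exactly. Their poses are not given: they have to be found in the camera images.
- block: the large wax block: the only large cassette, white, 75 x 52.6 x 16 mm (x, y, z), open top filled with wax, at z 11.5 to 27.5 mm; below it the cast wax, 66 x 44 x 11.5 mm. Origin: centre of the wax's underside, z up. Long sides upright, y = +-26.3 mm; the -x end slopes (label face). Stands a 40-60 N grip; 80 to 150 g, balanced about the middle. Sits loose in its mould, 1.5 mm play, does not stick
- mould: steel mould holding the large block, standing loose on the cold plate: 81.6 x 59.6 mm outside (x, y), 18 mm to its rim, about 120 g. Origin: centre of its underside, z up. The cassette rests on a ledge at z 14 mm inside a 1.8 mm thick lip and stands 12 mm proud of the rim (fingers grip it above the rim); block origin at z 2.5 mm. Cavity below the ledge 70 x 48 mm, 12 mm deep
- empty_mould: a second mould of the same large size, empty, standing loose on the cold plate; origin: centre of its underside
- small_mould1: a small steel mould, 46 x 35 mm, 10.5 mm to its rim, with a small cassette in it, loose on the cold plate; origin: centre of its underside
- small_mould2: another small mould like small_mould1
- small_mould3: a third small mould, empty, near the middle of the cold plate
- small_block1: the small white cassette (40 x 28.5 mm, 6 mm tall, top 14 mm above the cold plate) with its wax block, loose in small_mould1; origin: centre of the wax's underside
- small_block2: the same in small_mould2
- coldplate: the fixed cold plate: white housing 290 x 400 mm (x, y) with a low console on the -x side (to x = -178 mm), dark metal top at 75 mm above its origin, steel edging to 78 mm. Origin: centre of its underside, on the bench
- forceps: steel forceps, 130 mm long, lying on the bench left of the cold plate; origin: middle of the underside
- pencil: wooden pencil, 182 mm long, lying on the bench to the left; origin: middle of the underside
- slide_box: grey closed slide box, 98 x 83 x 35 mm, on the bench to the right; origin: centre of its underside
- beaker: empty glass beaker, 68 mm across, 85 mm tall, on the bench to the right; origin: centre of its underside
There are look-alikes about, which are no part of the job. Of the things shaped like the block, the white one is meant.

How it is judged:
By the outcome, as a careful person would: the job done as asked, in the order asked, and still so for the second after the job is handed in, while the arm keeps its last pose, push and grip.
It also fails if it takes over 32 s, if anything falls off the work surface, if the arm or the gripper's body presses on something with over 40 N, if the wrist force passes 120 N, or if a joint passes its speed limit or range.

ROBOT

A 6-joint arm with a two-finger parallel gripper is mounted at the origin on the work surface. World frame = base frame: x ahead of the robot, y to its left, z up, the work surface at z = 0. Lengths are in m, angles in rad, forces in N, time in s.
With the tool pointing down it reaches from about 0.35 to 0.775 m from the base axis. Payload 5.5 kg.
Tool frame: the origin (TCP) lies on the centre line of the jaws, within the pads' length; the fingertips stand 11 mm ahead of it and the grasp point (between the pads) lies 8 mm behind it; z points along the fingers, y is the line along which they close (so a half turn about z gives the same grasp; the last joint's range is limited). The gripper opens to 85 mm and grips with 20 to 120 N. Pads are 22 mm wide; open, the fingers measure 114 mm over their backs; the gripper's body (76 mm by 85 mm) begins 54 mm behind the grasp point. The pads swing forward as they close: fully open they stand 13 mm farther back than shut.
Start: joints at [-1.463, 0.313, 0.046, 1.304, 0, 1.431], TCP at [0.141, -0.557, 0.242] pointing down, gripper open.
Joint ranges: [-2.76, 2.76], [-0.86, 1.69], [-1.03, 1.26], [-2.2, 2.34], [-1.47, 1.5], [-3.14, 3.14]. Speed limits (rad/s): [2.57, 2.57, 3.14, 3.14, 3.14, 3.14].

INTERFACE

Orientations are given as a unit quaternion [w, x, y, z].
In Python, from workcell import env, viewer, order, models gives the robot as it stands.
- The arm moves only by the tool drive_tool, never from a script. Its argument "series" is a list that holds one entry, the list of rows, each a list of 6 numbers: the shift along the tool's x, y, z each as a share of 120 mm, from -1 to 1, then the turn, a rotation vector about the tool's x, y, z each as a share of 180 degrees, from -1 to 1. A call has 1 to 20 rows; each row shifts and turns the commanded pose from where the row before left it, along the tool's axes as they then stand; what a row does not reach is not made up. A row lasts 1/8 s, in which the tool goes at most 62.5 mm and 10.7 degrees, less where a joint would pass 70% of its speed; a pose out of reach is approached as far as the arm can. A call with a number of a shift or a turn outside -1 to 1 is refused whole. A call with a gripper value outside its range is refused whole. "jaw" is the opening, from -1 (shut) to 1 (fully open), set as the call begins (left out, the last holds). The fingers move at their own pace and stop on an object; "grip_force" is the grip in N (left out, the last holds). Time passes only in rows, so rows that do not move let the fingers close. It gives the time, the measured TCP pose, the force, the opening and the grip force at its end, in the units of the state.
- env.get_state(): the state, without advancing time (a new reading comes with each control period).
- viewer.read_camera(name): name is "scene" or "side" or "wrist"; returns the picture (480x640x3 uint8, red, green, blue); there is no depth.
- viewer.camera_info(name): a dict with "intrinsics" (3x3 intrinsics, pixels), "R" (3x3) and "t" (3): a world point X has camera coordinates R X + t; the wrist camera has in their place "T_tool_cam" (4x4, takes a point from camera to tool coordinates, whose origin is the TCP and whose axes are the flange's). Camera axes: x right, y down, z forward; pixel columns grow to the right and rows downward; lengths in m; the calibration is good to about 2 mm. A picture is of the moment at which its call begins: read the wrist's pose just before it. camera_info takes no time and is no camera call.
- order.hand_in(): hands the job in; it is judged then, once.
Trained networks look in the newest picture that a camera, given by its name, has taken for a name from the list of things; names that differ only in an ending like _2 or _b are one class to them, and where a whole thing is asked for, a point or a joint stands for the part that bears it (a point fixed in the world has none). Each returns a list of dicts, best first, with "score" (0 to 1); they miss things now and then, are a little off and sometimes report something else, mostly with a low value. They report only what shows in the picture. A call takes as long as a camera call. They do not tell look-alikes from the thing itself.
- models.silhouettes(label, camera): "region" (480x640 bool, what is visible of it) and "location" ([column, row] in pixels, amid what is visible of it).
The state is a dict: "clock": time; "joint_pos": joint angles; "qvel": joint speeds; "tau": joint torques, N m; "tcp_pos": TCP position; "orientation": TCP orientation; "wrist_force": force on the tool from outside, world axes, zero at the start; "ft_torque": the same for the moment, N m; "finger_gap": finger opening in m; "grip_force": force on a finger pad.
Only numpy, scipy, OpenCV 4.12 (cv2) and the standard library are available. Lean on these libraries where they do the work, as an engineer would, in place of code of your own. Each camera call takes 0.05 s, during which the arm holds its last target. There are 200 camera calls.

## Working session

There is one attempt and no reset: what is moved stays moved. The work goes in short steps, Python scripts to look and compute and a tool call to move; the robot and the scene stay as the last step left them, time stands still between calls to the robot, and variables do not carry over. Pictures are saved under pics/ and viewed, at most 10 in all, crops included, and the job is handed in when it is done.

Besides the shell and the picture viewer there is one more tool, called in YAML: its name, and indented under it one key for each argument. drive_tool: Moves the arm, as the interface text tells. Its arguments: {"type":"object","properties":{"series":{"type":"array"},"jaw":{"type":"number"},"grip_force":{"type":"number"}},"required":["series"]}

```bash
ls; mkdir -p pics; python3 - <<'E'
from workcell import env, viewer, order, models
import cv2, numpy as np
s=env.get_state(); print({k:np.round(v,3).tolist() for k,v in s.items()})
ims=[]
for c in ["scene","side"]:
    im=viewer.read_camera(c); cv2.imwrite(f"pics/{c}0.png",im[:,:,::-1])
    i=viewer.camera_info(c); print(c,np.round(i["intrinsics"],1).tolist(),np.round(i["R"],3).tolist(),np.round(i["t"],3).tolist())
    for l in ["block","mould","empty_mould","coldplate"]:
        for d in models.silhouettes(l,c): print(c,l,round(d["score"],2),np.round(d["location"]),d["region"].sum())
print(np.round(viewer.camera_info("wrist")["T_tool_cam"],3), viewer.camera_info("wrist")["intrinsics"])
E
```

```text
pics
{'clock': 0.0, 'joint_pos': [-1.463, 0.314, 0.045, 1.304, -0.0, 1.431], 'qvel': [0.001, 0.001, 0.001, 0.0, 0.003, 0.002], 'tau': [0.0, -48.063, 29.853, 0.019, -0.0, -0.0], 'tcp_pos': [0.141, -0.557, 0.241], 'orientation': [-0.001, 0.992, 0.124, -0.0], 'wrist_force': [-0.147, -0.43, -0.456], 'ft_torque': [-0.013, -0.003, -0.022], 'grip_force': 0.0, 'finger_gap': 0.085}
scene [[575.5, 0.0, 306.4], [0.0, 575.5, 237.2], [0.0, 0.0, 1.0]] [[-0.463, 0.886, 0.003], [0.743, 0.39, -0.544], [-0.483, -0.25, -0.839]] [0.299, -0.389, 1.676]
scene block 0.97 [284. 233.] 692
scene block 0.93 [222. 288.] 784
scene block 0.88 [232. 215.] 692
scene mould 0.3 [166. 191.] 1371
scene empty_mould 0.7 [396. 233.] 857
scene coldplate 0.91 [345. 245.] 18400
side [[518.0, 0.0, 323.8], [0.0, 518.0, 241.3], [0.0, 0.0, 1.0]] [[-0.995, -0.101, 0.011], [-0.061, 0.509, -0.859], [0.081, -0.855, -0.512]] [0.582, 0.115, 1.161]
side block 0.96 [258. 233.] 488
side block 0.74 [314. 222.] 448
side mould 0.72 [383. 176.] 654
side mould 0.61 [314. 232.] 208
side empty_mould 0.89 [361. 286.] 957
side empty_mould 0.51 [374. 235.] 133
side coldplate 0.72 [346. 292.] 16861
[[ 0.    -0.964 -0.265  0.068]
 [ 1.     0.     0.    -0.   ]
 [-0.    -0.265  0.964 -0.131]
 [ 0.     0.     0.     1.   ]] [[344.6982025    0.         316.47116784]
 [  0.         344.6982025  237.70408968]
 [  0.           0.           1.        ]]
```

View pics/scene0.png

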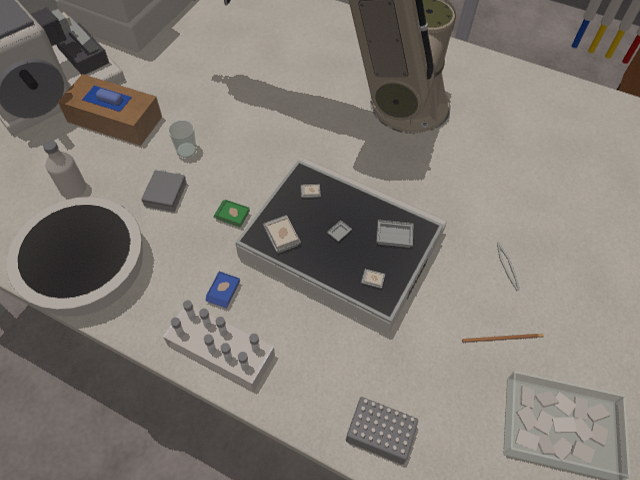

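View pics/side0.png

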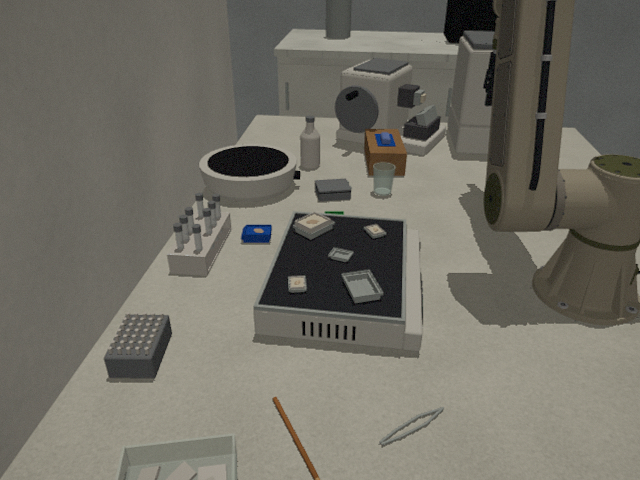

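The scene view shows the white block at about (282,233) on the cold plate; the blue one (223,289) and green one (232,212) on the bench are look-alikes. In the side view the white block is at about (314,224).

```bash
cat > h.py <<'E'
from workcell import env, viewer, order, models
import cv2, numpy as np
from scipy.spatial.transform import Rotation as Rn
def cam(c):
    i=viewer.camera_info(c); K=np.array(i["intrinsics"])
    if c!="wrist": return K,np.array(i["R"]),np.array(i["t"])
    s=env.get_state(); w,x,y,z=s["orientation"]; T=np.eye(4); T[:3,:3]=Rn.from_quat([x,y,z,w]).as_matrix(); T[:3,3]=s["tcp_pos"]
    E=np.linalg.inv(T@np.array(i["T_tool_cam"])); return K,E[:3,:3],E[:3,3]
def onplane(C,px,z):
    K,R,t=C; d=R.T@np.linalg.inv(K)@[px[0],px[1],1]; o=-R.T@t; return o+d*(z-o[2])/d[2]
def tri(obs):
    A=[];b=[]
    for C,px in obs:
        K,R,t=C; d=R.T@np.linalg.inv(K)@[px[0],px[1],1]; d/=np.linalg.norm(d); P=np.eye(3)-np.outer(d,d); A.append(P); b.append(P@(-R.T@t))
    return np.linalg.lstsq(np.vstack(A),np.hstack(b),rcond=None)[0]
def proj(C,X):
    K,R,t=C; p=(np.atleast_2d(X)@R.T+t)@K.T; return p[:,:2]/p[:,2:]
E
python3 - <<'E'
from h import *
print(tri([(cam("scene"),(282,232)),(cam("side"),(314,222))]), onplane(cam("scene"),(282,232),.105), onplane(cam("side"),(314,222),.105))
C=cam("scene")
for p in [(262,220),(291,216),(300,236),(274,251)]: print(onplane(C,p,.1))
s=env.get_state();w,x,y,z=s["orientation"];print(Rn.from_quat([x,y,z,w]).as_matrix().round(3))
E
```

```text
[ 0.61823206 -0.07795632  0.09712444] [ 0.62352759 -0.07473748  0.105     ] [ 0.616051   -0.06480601  0.105     ]
[ 0.6130715  -0.13343873  0.1       ]
[ 0.57202655 -0.07949293  0.1       ]
[ 0.6112671  -0.03506396  0.1       ]
[ 0.67348668 -0.06773075  0.1       ]
[[ 0.969  0.245  0.   ]
 [ 0.245 -0.969 -0.   ]
 [ 0.     0.    -1.   ]]
```

drive_tool:
  series:
    - [[0.347, -0.208, -0.03, 0, 0, 0], [0.347, -0.208, -0.03, 0, 0, 0], [0.347, -0.208, -0.03, 0, 0, 0], [0.347, -0.208, -0.03, 0, 0, 0], [0.347, -0.208, -0.03, 0, 0, 0], [0.347, -0.208, -0.03, 0, 0, 0], [0.347, -0.208, -0.03, 0, 0, 0], [0.347, -0.208, -0.03, 0, 0, 0], [0.347, -0.208, -0.03, 0, 0, 0], [0.347, -0.208, -0.03, 0, 0, 0], [0.347, -0.208, -0.03, 0, 0, 0], [0.347, -0.208, -0.03, 0, 0, 0], [0.347, -0.208, -0.03, 0, 0, 0], [0.347, -0.208, -0.03, 0, 0, 0], [0, 0, 0, 0, 0, 0], [0, 0, 0, 0, 0, 0]]
  jaw: 1

```text
clock: 2.5
tcp_pos: [0.6201, -0.0758, 0.2923]
orientation: [0.0, 0.992, 0.124, -0.001]
wrist_force: [-0.1, 0.8, 0.5]
finger_gap: 0.0852
grip_force: 0.0
```

```bash
python3 - <<'E'
from h import *
C=cam("wrist"); im=viewer.read_camera("wrist"); cv2.imwrite("pics/w1.png",im[:,:,::-1]); np.savez("w1.npz",K=C[0],R=C[1],t=C[2])
s=env.get_state(); print(s["clock"],s["tcp_pos"],s["orientation"])
for l in ["block","mould"]:
    for d in models.silhouettes(l,"wrist"):
        m=d["region"].astype(np.uint8); c=max(cv2.findContours(m,0,2)[0],key=cv2.contourArea)
        r=cv2.minAreaRect(c); print(l,d["score"],d["location"],m.sum(),r)
        z=.1055 if l=="block" else .096
        print(np.array([onplane(C,p,z)[:2] for p in cv2.boxPoints(r)]).round(4).tolist())
E
```

```text
2.55 [ 0.6198562  -0.07628538  0.2925683 ] [ 1.14401829e-04  9.92368418e-01  1.23307700e-01 -3.47085006e-04]
block 0.81 [420.9, 78.1] 4006 ((420.4018249511719, 78.06927490234375), (53.41873550415039, 78.83680725097656), 9.782407760620117)
[[0.726, -0.1124], [0.7862, -0.105], [0.7906, -0.1493], [0.7302, -0.1592]]
block 0.64 [79.9, 272.6] 4666 ((76.3963394165039, 274.06707763671875), (56.761802673339844, 91.98946380615234), 83.65979766845703)
[[0.5199, 0.1867], [0.5519, 0.1021], [0.4942, 0.0902], [0.4601, 0.1788]]
block 0.59 [589.3, 280.9] 6809 ((590.9047241210938, 283.5525207519531), (86.78844451904297, 91.10408782958984), 9.7824068069458)
[[0.572, -0.3246], [0.6635, -0.2996], [0.6702, -0.3856], [0.578, -0.4176]]
block 0.57 [324.0, 217.4] 4317 ((320.3352355957031, 216.07772827148438), (79.02174377441406, 57.5026969909668), 52.22431945800781)
[[0.6245, -0.0333], [0.666, -0.0663], [0.6209, -0.1253], [0.5759, -0.0923]]
block 0.57 [440.5, 262.6] 2705 ((441.8728332519531, 263.3265686035156), (64.3201904296875, 44.47673034667969), 8.746161460876465)
[[0.5809, -0.1778], [0.6254, -0.1699], [0.6311, -0.2323], [0.5865, -0.2426]]
mould 0.64 [334.1, 185.0] 385 ((330.8385314941406, 193.94261169433594), (95.47390747070312, 46.02403259277344), 21.345787048339844)
[[0.6279, -0.0359], [0.6706, -0.0422], [0.6601, -0.1313], [0.6159, -0.1278]]
```

View pics/w1.png

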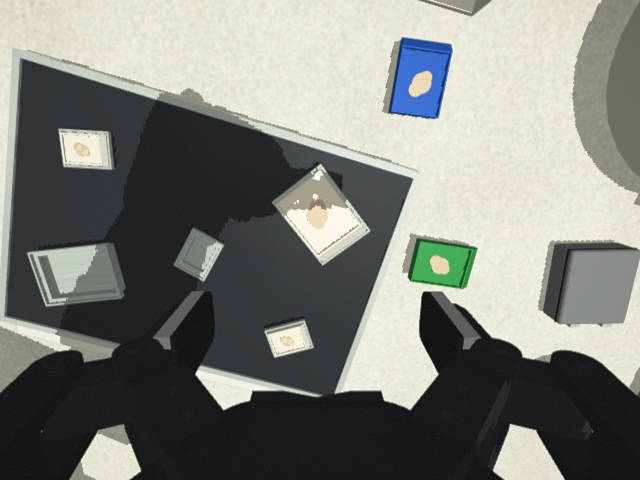

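The block is at (320,216) with its long axis about 52.6° from world x. I'll turn the tool to match, come down, and half close the jaws for a close look.

drive_tool:
  series:
    - [[0, 0, 0.187, 0, 0, -0.0428], [0, 0, 0.187, 0, 0, -0.0428], [0, 0, 0.187, 0, 0, -0.0428], [0, 0, 0.187, 0, 0, -0.0428], [0, 0, 0.187, 0, 0, -0.0428], [0, 0, 0, 0, 0, 0], [0, 0, 0, 0, 0, 0], [0, 0, 0, 0, 0, 0]]
  jaw: 0.55

```text
clock: 3.65
tcp_pos: [0.6211, -0.0762, 0.182]
orientation: [0.001, 0.896, 0.443, 0.001]
wrist_force: [0.2, -0.2, 0.3]
finger_gap: 0.0665
grip_force: 0.0
```

```bash
python3 - <<'E'
from h import *
C=cam("wrist"); im=viewer.read_camera("wrist"); cv2.imwrite("pics/w2.png",im[:,:,::-1]); np.savez("w2.npz",K=C[0],R=C[1],t=C[2])
s=env.get_state(); print(s["clock"],s["tcp_pos"],s["orientation"],s["joint_pos"],s["finger_gap"])
for l in ["block","mould"]:
    for d in models.silhouettes(l,"wrist"):
        m=d["region"].astype(np.uint8); c=max(cv2.findContours(m,0,2)[0],key=cv2.contourArea)
        r=cv2.minAreaRect(c); print(l,d["score"],d["location"],m.sum(),r)
        z=.1055 if l=="block" else .093
        print(np.array([onplane(C,p,z)[:2] for p in cv2.boxPoints(r)]).round(4).tolist())
E
```

```text
3.7 [ 0.62104982 -0.07608519  0.1818135 ] [7.40651098e-04 8.96299784e-01 4.43447318e-01 7.90104898e-04] [-2.50068334e-01  4.31581421e-01  7.05302401e-02  1.20758126e+00
 -9.43896560e-05  1.97264125e+00] 0.06612868731845721
block 0.71 [513.6, 183.1] 6390 ((516.0469360351562, 181.0926513671875), (66.60139465332031, 99.902099609375), 49.08561706542969)
[[0.7139, -0.0947], [0.7677, -0.0888], [0.7749, -0.1301], [0.7192, -0.1383]]
block 0.67 [382.4, 369.5] 2673 ((382.25, 370.75), (59.39696502685547, 55.86143493652344), 45.0)
[[0.5845, -0.1542], [0.6239, -0.1455], [0.6286, -0.1905], [0.5878, -0.2011]]
block 0.65 [317.4, 252.6] 9036 ((318.102783203125, 251.84732055664062), (86.04032135009766, 109.67277526855469), 1.0416266918182373)
[[0.578, -0.088], [0.6249, -0.0325], [0.6656, -0.0648], [0.6224, -0.1234]]
block 0.5 [320.5, 197.4] 1112 ((318.3788146972656, 220.79116821289062), (91.68511962890625, 62.054283142089844), 4.159641742706299)
[[0.6012, -0.0559], [0.628, -0.0275], [0.6692, -0.064], [0.6444, -0.0944]]
mould 0.76 [303.8, 196.3] 770 ((319.4870910644531, 197.7624969482422), (91.08860778808594, 10.998418807983398), 0.9710219502449036)
[[0.6189, -0.0353], [0.6235, -0.0299], [0.6691, -0.066], [0.6649, -0.0717]]
```

View pics/w2.png

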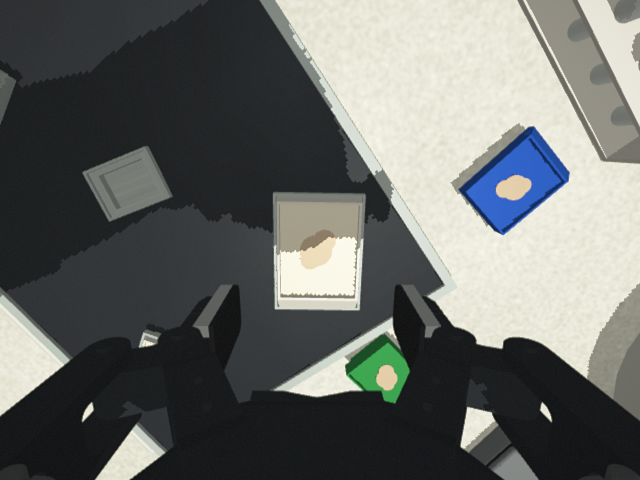

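The white block is at about (318,250), nearly upright in the picture, with the fingertips at about (238,287) and (396,287) on either side. I'll crop in to get exact edges.

```bash
python3 - <<'E'
import cv2
im=cv2.imread("pics/w2.png")[180:330,220:420]; cv2.imwrite("pics/c2.png",cv2.resize(im,None,fx=4,fy=4,interpolation=cv2.INTER_CUBIC))
E
```

```text
(no output)
```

View pics/c2.png

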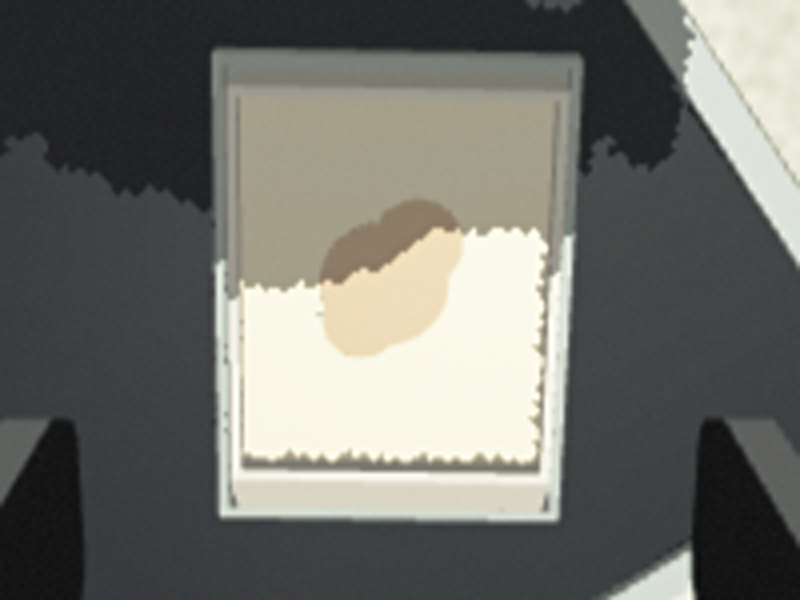

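The mould rim corners in the crop are about (213,48), (583,55), (557,521) and (220,519). The cassette sits inside, with its side edges at about x 233 and 555. The jaws stand symmetrically about it.

```bash
cat >> h.py <<'E'
from scipy.optimize import least_squares
def fitrect(C,px,w,h,fixz=None):  # px order TL,TR,BR,BL ; h along long axis (image up = +x tool)
    b=np.array([[h,w],[h,-w],[-h,-w],[-h,w]])/2
    def X(p):
        c,s=np.cos(p[2]),np.sin(p[2]); q=b@np.array([[c,s],[-s,c]])+p[:2]; return np.c_[q,np.full(4,p[3] if fixz is None else fixz)]
    r=least_squares(lambda p:(proj(C,X(p))-px).ravel(),[.62,-.078,.9,.1]); return r.x,np.abs(r.fun).max()
E
python3 - <<'E'
from h import *
d=np.load("w2.npz"); C=(d["K"],d["R"],d["t"])
px=np.array([[213,48],[583,55],[557,521],[220,519]])/4+[220,180]
for z in (None,.093):
  p,e=fitrect(C,px,.0596,.0816,z); print("mould",p.round(4),np.degrees(p[2]),e)
# cassette side lines at mid, z .105
for a in [(238,280),(232,280),(228,280),(549,280),(556,280),(562,280)]: 
    X=onplane(C,np.array(a)/4+[220,180],.105); print(a,(X-p[:3]*[1,1,0])[:2]@[-np.sin(p[2]),np.cos(p[2])])
for a in [(75,420),(700,420)]:
    u=(np.array(a)/4+[220,180]-C[0][:2,2])/C[0][0,0]; print("ray",u)
s=env.get_state(); w,x,y,z=s["orientation"]; R=Rn.from_quat([x,y,z,w]).as_matrix(); print(R.round(4)); print("yaw",np.degrees(np.arctan2(R[1,0],R[0,0])),"tcp",s["tcp_pos"])
E
```

```text
mould [ 0.6206 -0.0804  0.9018  0.0935] 51.668615793709506 0.7300968339344536
mould [ 0.6205 -0.0805  0.9018  0.1   ] 51.66849292714776 0.8632422089089005
(238, 280) 0.024706237631079563
(232, 280) 0.02565247569833923
(228, 280) 0.026283287307473244
(549, 280) -0.024374395522272198
(556, 280) -0.02547987163399968
(562, 280) -0.026427449493403893
ray [-0.22547599  0.13720962]
ray [0.22781909 0.13720962]
[[ 6.062e-01  7.953e-01  1.400e-03]
 [ 7.953e-01 -6.062e-01 -4.000e-04]
 [ 5.000e-04  1.300e-03 -1.000e+00]]
yaw 52.68416864994516 tcp [ 0.62088787 -0.07586507  0.18134206]
```

drive_tool:
  series:
    - [[-0.033, 0.021, 0, 0, 0, 0.0056], [0, 0, 0.13, 0, 0, 0], [0, 0, 0.13, 0, 0, 0], [0, 0, 0.13, 0, 0, 0], [0, 0, 0.13, 0, 0, 0], [0, 0, 0.076, 0, 0, 0], [0, 0, 0, 0, 0, 0], [0, 0, 0, 0, 0, 0]]
  jaw: 0.55

```text
clock: 4.8
tcp_pos: [0.6205, -0.0805, 0.1095]
orientation: [0.0, 0.9, 0.436, 0.0]
wrist_force: [-0.1, 0.4, -0.1]
finger_gap: 0.066
grip_force: 0.0
```

```bash
python3 - <<'E'
from h import *
im=viewer.read_camera("wrist"); C=cam("wrist"); np.savez("w3.npz",K=C[0],R=C[1],t=C[2])
cv2.imwrite("pics/w3.png",im[:,:,::-1])
s=viewer.read_camera("side")[190:250,270:350]; sc=viewer.read_camera("scene")[190:270,240:330]
cv2.imwrite("pics/c3.png",np.hstack([cv2.resize(im[130:430,170:470],(560,560)),cv2.resize(s,(240,180)) if 0 else np.vstack([cv2.resize(s,(240,180)),cv2.resize(sc,(240,214)),np.zeros((166,240,3),np.uint8)])])[:,:,::-1])
E
```

```text
(no output)
```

View pics/c3.png

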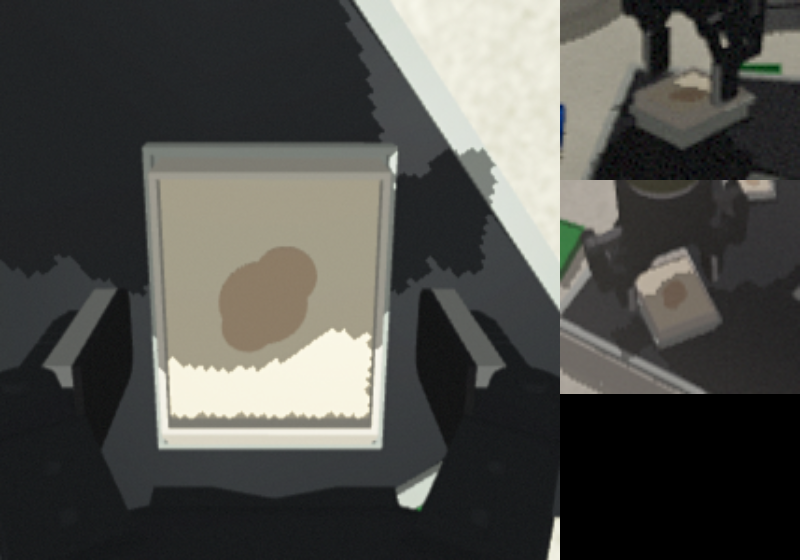

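Symmetric to within 1 mm: the block is about 0.9 mm to the tool's -y, and the fingers are outside the cassette and above the rim. Trim, lower 4.5 mm, then close.

drive_tool:
  series:
    - [[0, -0.007, 0.037, 0, 0, 0], [0, 0, 0, 0, 0, 0], [0, 0, 0, 0, 0, 0]]

```text
clock: 5.32
tcp_pos: [0.6193, -0.0799, 0.1045]
orientation: [-0.0, 0.9, 0.436, -0.0]
wrist_force: [-0.3, -0.8, 1.0]
finger_gap: 0.066
grip_force: 0.0
```

drive_tool:
  series:
    - [[0, 0, 0, 0, 0, 0], [0, 0, 0, 0, 0, 0], [0, 0, 0, 0, 0, 0], [0, 0, 0, 0, 0, 0], [0, 0, 0, 0, 0, 0], [0, 0, 0, 0, 0, 0]]
  jaw: -1
  grip_force: 50

```text
clock: 6.08
tcp_pos: [0.6197, -0.08, 0.105]
orientation: [0.0, 0.9, 0.436, 0.0]
wrist_force: [-0.2, 0.9, 5.8]
finger_gap: 0.0509
grip_force: 52.8
```

drive_tool:
  series:
    - [[0, 0, -0.03, 0, 0, 0], [0, 0, -0.03, 0, 0, 0], [0, 0, -0.03, 0, 0, 0], [0, 0, -0.03, 0, 0, 0], [0, 0, -0.03, 0, 0, 0], [0, 0, 0, 0, 0, 0]]

```text
clock: 6.82
tcp_pos: [0.6197, -0.08, 0.123]
orientation: [0.0, 0.9, 0.436, 0.0]
wrist_force: [0.3, 0.1, -1.0]
finger_gap: 0.0507
grip_force: 52.2
```

```bash
python3 - <<'E'
from h import *
im=viewer.read_camera("wrist")
s=viewer.read_camera("side")[180:255,265:365]; sc=viewer.read_camera("scene")[180:270,235:335]
cv2.imwrite("pics/c4.png",np.hstack([cv2.resize(im[130:430,170:470],(400,560)),np.vstack([cv2.resize(s,(373,280)),cv2.resize(sc,(373,280))])])[:,:,::-1])
E
```

```text
(no output)
```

View pics/c4.png

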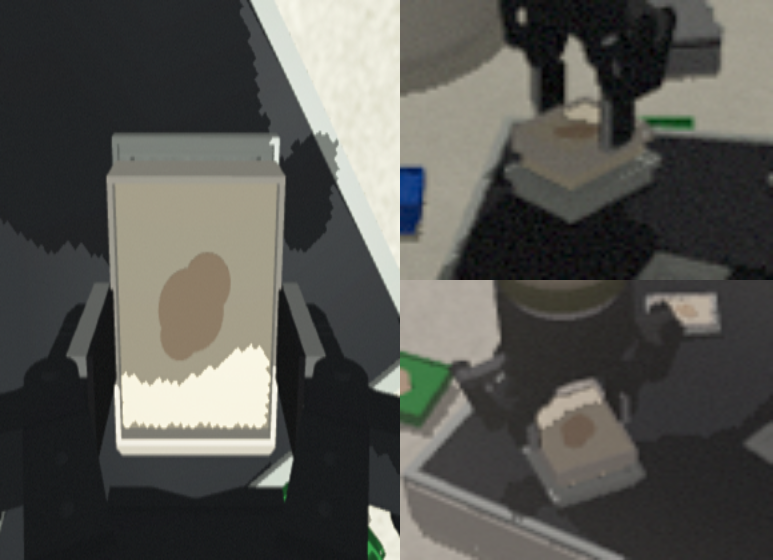

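The block is rising out level and the mould is staying on the plate. Wrist force is about -1 N, which is the block alone. Lifting the rest of the way.

drive_tool:
  series:
    - [[0, 0, -0.03, 0, 0, 0], [0, 0, -0.05, 0, 0, 0], [0, 0, -0.07, 0, 0, 0], [0, 0, -0.07, 0, 0, 0], [0, 0, -0.07, 0, 0, 0], [0, 0, -0.07, 0, 0, 0], [0, 0, -0.07, 0, 0, 0], [0, 0, -0.07, 0, 0, 0], [0, 0, -0.07, 0, 0, 0], [0, 0, -0.07, 0, 0, 0], [0, 0, -0.06, 0, 0, 0], [0, 0, -0.04, 0, 0, 0], [0, 0, -0.02, 0, 0, 0], [0, 0, 0, 0, 0, 0], [0, 0, 0, 0, 0, 0], [0, 0, 0, 0, 0, 0], [0, 0, 0, 0, 0, 0]]

```text
clock: 9.1
tcp_pos: [0.6193, -0.0799, 0.2136]
orientation: [-0.0, 0.9, 0.436, -0.0]
wrist_force: [0.3, 0.1, -1.1]
finger_gap: 0.0509
grip_force: 52.2
```

```bash
python3 - <<'E'
from h import *
im=viewer.read_camera("wrist")
s=viewer.read_camera("side")[130:280,240:440]; sc=viewer.read_camera("scene")[150:300,220:420]
cv2.imwrite("pics/c5.png",np.hstack([cv2.resize(im[130:430,170:470],(390,560)),np.vstack([cv2.resize(s,(373,280)),cv2.resize(sc,(373,280))])])[:,:,::-1])
st=env.get_state(); print(st["clock"],st["tcp_pos"],st["orientation"],st["wrist_force"],st["ft_torque"])
E
```

```text
9.25 [ 0.61941069 -0.07987132  0.21365286] [ 6.97776613e-06  8.99895600e-01  4.36105386e-01 -4.26172845e-05] [ 0.63508678 -0.91577834 -1.82542201] [0.03537053 0.00998838 0.0141775 ]
```

View pics/c5.png

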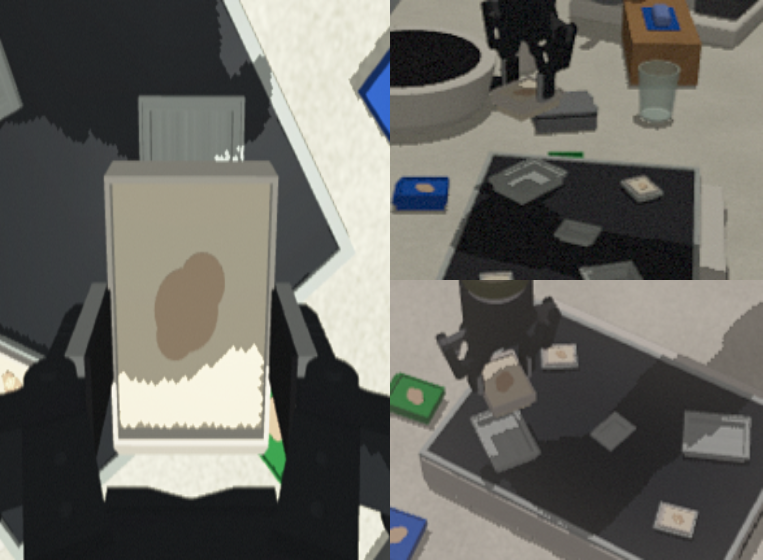

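The block is held level with no slip since the first lift. The empty mould is still in place below it, and nothing else has moved.

```bash
python3 -c "
from workcell import order; print(order.hand_in())"
```

```text
the job is handed in; nothing more can be done
None
```

The block is out of its mould and held level and still, raised about 11 cm (its underside about 9 cm above the mould's rim); the mould and everything else stayed where they were, and the job is handed in at about 9 s.

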